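# Pack two carry cases under the cantilever tray of a craft box

### The arm

A 7-joint arm with a two-finger parallel gripper is mounted at the origin on the work surface. World frame = base frame: x ahead of the robot, y to its left, z up, the work surface at z = 0. Lengths are in mm, angles in rad, forces in N, time in s.
With the tool pointing down it reaches from about 400 to 875 mm from the base axis. Payload 4.4 kg.
Tool frame: the origin (TCP) lies at the very end of the fingers, on their centre line; the grasp point (between the pads) lies 19 mm behind it; z points along the fingers, y is the line along which they close (so a half turn about z gives the same grasp; the last joint's range is limited). The gripper opens to 85 mm and grips with 20 to 120 N. Pads are 22 mm wide; open, the fingers measure 114 mm over their backs; the gripper's body (76 mm by 85 mm) begins 54 mm behind the grasp point. The pads swing forward as they close: fully open they stand 13 mm farther back than shut.
Start: joints at [1.147, 0.628, 0.038, 1.517, -0.027, 0.996, -0.02], TCP at [227.667, -608.839, 231.313] pointing down, gripper open.
Joint ranges: [-3.06, 3.06], [-0.37, 2.12], [-1.25, 1.32], [0.18, 2.47], [-1.1, 4.24], [0.23, 1.98], [-2.94, 2.94]. Speed limits (rad/s): [2.57, 2.57, 3.14, 3.14, 3.14, 3.14, 3.14].

### API

Orientations are given as [roll, pitch, yaw] about the fixed x, y, z axes, in that order (R = Rz(yaw) Ry(pitch) Rx(roll)).
In Python, from cell import monitor, viewer, workorder gives the robot as it stands.
- The arm moves only by the tool arm_command, never from a script. Its argument "series" is one flat list of numbers, 5 for each row, row after row: the opening in per cent of the stroke, from 0 (shut) to 100 (fully open), then the shift along the tool's x, y, z in cm, then the turn about the tool's z in degrees. In form: [claw, x, y, z, roll, claw, x, y, z, roll, ...]. A call has exactly 5 rows; each row is the pose to reach, as a shift and turn from the pose commanded when the call began, along the tool's axes at that moment; what a row does not reach only later rows make up. A row lasts 1/12 s, in which the tool goes at most 41.7 mm and 7.16 degrees, less where a joint would pass 70% of its speed; a pose out of reach is approached as far as the arm can. A call with a gripper value outside its range is refused whole. The fingers move at their own pace and stop on an object; the grip force is fixed at half the most. Time passes only in rows, so rows that repeat a pose let the fingers close, or fill a call up. It gives the time, the measured TCP pose, the force, the opening and the grip force at its end, in the units of the state.
- monitor.read_state(): the state, without advancing time (a new reading comes with each control period).
- viewer.get_image(name): name is "scene" or "top"; returns (picture, depth): 400x640x3 uint8, red, green, blue; 400x640 float32, mm along the optical axis (not along the pixel's ray), 0 where there is no reading.
- viewer.camera_model(name): a dict with "mtx" (3x3 intrinsics, pixels), "R" (3x3) and "t" (3): a world point X has camera coordinates R X + t. Camera axes: x right, y down, z forward; pixel columns grow to the right and rows downward; lengths in mm; the calibration is good to about 2 mm. A picture is of the moment at which its call begins. camera_model takes no time and is no camera call.
- workorder.finish_job(): hands the job in; it is judged then, once.
The state is a dict: "clock": time; "qpos": joint angles; "qd": joint speeds; "tau": joint torques, N m; "eef_pos": TCP position; "tool_rot": TCP orientation; "force": force on the tool from outside, world axes, zero at the start; "torque": the same for the moment, N m; "width": finger opening in mm; "gripper_force": force on a finger pad.
Only numpy, scipy, OpenCV 4.12 (cv2) and the standard library are available. Lean on these libraries where they do the work, as an engineer would, in place of code of your own. Each camera call takes 0.05 s, during which the arm holds its last target. There are 200 camera calls.

### The job

On the prize table, raise the cantilever tray of the wooden craft box by its brass handle until it stays up, pack the red case upright in the red bay and the blue case upright in the blue bay underneath, then lower the tray by hand all the way shut, without letting it fall. Let go of everything at the end and leave the other prizes on the table where they stand.

Things in the scene. Friction and masses are not known exactly. Their poses are not given: they have to be found in the camera images.
- truck: red toy pickup, 118 x 56 x 53 mm, a bystander; origin: centre of its underside, x along its length
- mushroom: red mushroom with white dots, 108 mm high, 86 mm wide, a bystander; origin: centre of its underside
- flask: steel flask with black lid, 74 mm wide, 155 mm high, a bystander; origin: centre of its underside
- carton: white and orange carton, 60 x 75 x 105 mm high, a bystander; origin: centre of its underside
- game: flat yellow game box, 92 x 62 x 24 mm, a bystander; origin: centre of its underside
- box: wooden craft box, fixed, 166 (x) x 218 (y) mm; origin: centre of its underside, on the table; x to its back (to the robot's left, yaw 1.15 to 1.5), y to its left (towards the robot). Floor 6 mm; walls 8 mm thick, tops only 40 mm above the table; a 6 mm divider along x, as high, parts two bays. On the side walls stand steel front posts 92 mm high (x -83 to -63) and rear cheeks 114 mm high (x 17 to 83), both 4 mm thick at y +-107. The tray covers it
- tray_arm (a joint): angle of the tray's two pairs of 80 mm parallel arms, rad: 0 = shut, 1.70 = fully raised (stop). At angle a the level, never turning tray has moved 80*(1-cos a) mm along the box's x and 80*sin a mm up from shut. Past 1.57 its weight holds it up against the stop; below that it falls shut if let go. About 0.5 kg, little friction
- tray_handle (a point): middle of the tray's handle: brass bar 12 mm thick, 90 mm long, parallel to the box's y, on 12 mm posts at its ends, 24 mm above the tops of the tray's walls; tray shut: at x -45, y 0, z 146 mm of the box. Moves with the tray; axes stay parallel to the box's
- tray_edge (a point): middle of the lower front edge of the tray (166 x 200 mm, walls 30 mm high): at x -83, y 0, z 92 mm of the box when shut, at x 7, z 171 when fully raised. So the raised tray still overhangs the rear half of both bays: a tool working at the middle of a bay must lean back towards the box's front, about 30 degrees, fingers pointing down and to the box's +x
- bay_red (a point): centre of the floor of the red bay: x 0, y 52, z 6 mm of the box. Bay 150 (x) x 98 (y) mm inside; red floor, red patch on the front and back walls
- bay_blue (a point): centre of the floor of the blue bay: x 0, y -52, z 6 mm of the box. Bay 150 (x) x 98 (y) mm inside; blue floor, blue patch on the front and back walls
- red_case: red plastic carry case, white trim, 0.2 to 0.4 kg, standing upright, 124 (x) x 88 (y) x 40 (z) mm; origin: centre of its underside. On top a white handle along x: bar 48 long, 14 wide (y), 14 thick, its middle 67 mm above the underside, on posts 10 x 14 mm at its ends. Same when turned half round; goes in either way round, its length along the box's x
- blue_case: the same carry case in blue with white trim: 124 x 88 x 40 mm, origin at the centre of its underside, handle bar's middle 67 mm above it
There are look-alikes about, which are no part of the job. There is more than one size of the blue_case; the job needs the largest.

How it is judged (in metres and radians):
On the way, in this order (a step that is already met when the one before it is completed fails the run):
1. the tray is raised until it stays up (value of joint tray_arm above 1.6 rad), for 0.2 s.
2. with the tray up, both cases stand in their own bays (x of red_case in the frame of box between -0.02 and 0.02 m and y of red_case in the frame of box between 0.04 and 0.064 m and z of each of red_case, blue_case in the frame of box below 0.012 m and angle between each of red_case, blue_case's own z axis and vertical below 0.1 rad and x of blue_case in the frame of box between -0.02 and 0.02 m and y of blue_case in the frame of box between -0.064 and -0.04 m and value of joint tray_arm above 1.57 rad), for 0.2 s.
3. the tray is lowered shut (x of red_case in the frame of box between -0.02 and 0.02 m and y of red_case in the frame of box between 0.04 and 0.064 m and z of each of red_case, blue_case in the frame of box below 0.012 m and angle between each of red_case, blue_case's own z axis and vertical below 0.1 rad and x of blue_case in the frame of box between -0.02 and 0.02 m and y of blue_case in the frame of box between -0.064 and -0.04 m and value of joint tray_arm below 0.05 rad), for 0.2 s.
At the end, for the whole second after the job is handed in: the tray is shut (arm angle under 0.05 rad), the red case stands on the floor of the red bay and the blue case on that of the blue bay (within 20 mm along and 12 mm across the bay's centre, underside within 6 mm of the floor, tilted under 0.1 rad), at rest (all of step 3 and linear speed of each of red_case, blue_case below 0.02 m/s); the robot touches nothing.
It fails at once if another prize (truck, mushroom, flask, carton, game box) is pushed more than 30 mm (distance of any of truck, mushroom, flask, carton, game from where it was at the start of the episode above 0.03 m).
It fails at once if another prize is knocked over (angle between any of truck, mushroom, flask, carton, game's own z axis and vertical above 0.4 rad).
It fails at once if the tray falls (arms turning downward faster than 6 rad/s) (velocity of joint tray_arm below -6 rad/s).
It also fails if it takes over 72 s, if anything falls off the work surface, if the arm or the gripper's body presses on something with over 40 N, if the wrist force passes 120 N, or if a joint passes its speed limit or range.

## Working session

There is one attempt and no reset: what is moved stays moved. The work goes in short steps, Python scripts to look and compute and a tool call to move; the robot and the scene stay as the last step left them, time stands still between calls to the robot, and variables do not carry over. Pictures are saved under pics/ and viewed, at most 10 in all, crops included, and the job is handed in when it is done.

Besides the shell and the picture viewer there is one more tool, called after "Emit:" as a command line: name --argument value ..., lists and objects as JSON in quotes. arm_command: Moves the arm, as the interface text tells. Its arguments: {"type":"object","properties":{"series":{"type":"array","items":{"type":"number"}}},"required":["series"]}

```bash
mkdir -p pics; ls
cat > h.py <<'E'
import numpy as np,cv2
from cell import monitor,viewer,workorder
def grab(n):
    im,d=viewer.get_image(n); np.savez(f'/tmp/{n}.npz',im=im,d=d); return im,d
def load(n):
    z=np.load(f'/tmp/{n}.npz'); return z['im'],z['d']
def pts(n,d):
    c=viewer.camera_model(n);K=np.array(c['mtx']);R=np.array(c['R']);t=np.array(c['t']).ravel()
    v,u=np.mgrid[0:d.shape[0],0:d.shape[1]]
    r=np.stack([(u-K[0,2])/K[0,0],(v-K[1,2])/K[1,1],np.ones_like(d)],-1)*d[...,None]
    return (r-t)@R
E
python3 - <<'E'
from h import *
s=monitor.read_state();print({k:np.round(v,3) for k,v in s.items()})
for n in('scene','top'):
    im,d=grab(n);cv2.imwrite(f'pics/{n}0.png',im[...,::-1])
    c=viewer.camera_model(n);R=np.array(c['R']);print(n,np.round(-R.T@np.array(c['t']).ravel()),np.round(R,2).tolist(),np.array(c['mtx'])[0,0])
E
```

```text
pics
{'clock': np.float64(0.0), 'qpos': array([ 1.147,  0.629,  0.038,  1.518, -0.027,  0.996, -0.02 ]), 'qd': array([-0.   , -0.001, -0.001,  0.001,  0.002,  0.   , -0.001]), 'tau': array([-1.0000e-03, -5.6339e+01,  1.2260e+00, -1.9344e+01,  1.1000e-02,
        1.1000e-02,  0.0000e+00]), 'eef_pos': array([ 227.433, -608.251,  230.416]), 'tool_rot': array([-3.14 ,  0.   ,  0.358]), 'force': array([-0.492, -0.006, -0.181]), 'torque': array([0.042, 0.03 , 0.02 ]), 'gripper_force': np.float64(0.0), 'width': np.float64(85.827)}
scene [1383.  484.  751.] [[-0.49, 0.87, 0.02], [0.47, 0.29, -0.83], [-0.73, -0.4, -0.55]] 431.8509737290939
top [ 421.   35. 1252.] [[-0.02, -1.0, -0.01], [-0.99, 0.02, -0.12], [0.12, 0.01, -0.99]] 398.2293458150494
```

View pics/scene0.png

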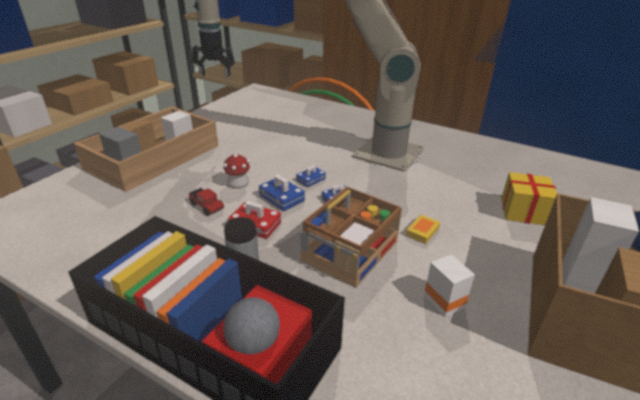

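View pics/top0.png

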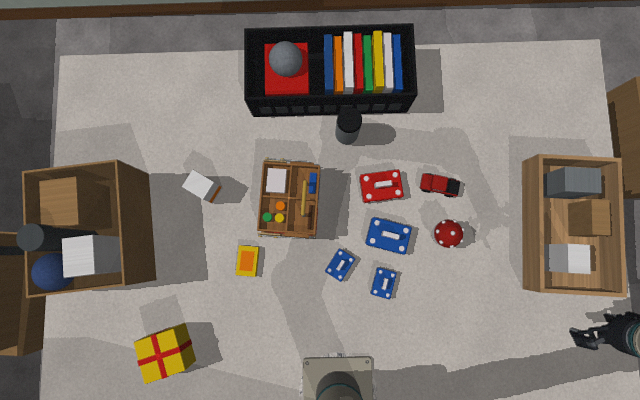

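Scene view: red case at (256,217), large blue at (282,191), small blues at (311,175) and (335,195), truck (207,200), flask (240,235), box (352,232). In the top view: red case (382,186), large blue (388,235), small blues (341,264) and (384,283), box (290,198) with the brass handle near (304,198).
Possible mix-ups: for red, the truck (440,184), mushroom (448,233) and red box in the bin (286,68). For blue, the small cases. I choose (382,186) and (388,235).

Run:
```python
from h import *
im,d=load('top');P=pts('top',d)
hsv=cv2.cvtColor(im,cv2.COLOR_RGB2HSV);H,S,V=cv2.split(hsv);Z=P[...,2]
print('table z',np.round([np.median(Z[300:330,250:290]),np.median(Z[120:140,450:490])],1))
def rect(m,lab):
    q=P[m][:,:2].astype(np.float32)
    if len(q)<4:print(lab,len(q));return
    c,wh,a=cv2.minAreaRect(q);b=cv2.boxPoints((c,wh,a));e=[b[1]-b[0],b[2]-b[1]];l=max(e,key=np.linalg.norm)
    print(lab,len(q),'c',np.round(c,1),'med',np.round(np.median(q,0),1),'wh',np.round(wh,1),'yaw long',np.round(np.arctan2(l[1],l[0])%np.pi,3),'z',np.round(np.percentile(Z[m],[5,50,95]),1))
def win(u0,u1,v0,v1):
    m=np.zeros(Z.shape,bool);m[v0:v1,u0:u1]=1;return m
for lab,w in(('red',win(355,408,160,210)),('blue',win(360,418,208,262)),('sb1',win(322,360,242,284)),('sb2',win(368,402,262,302))):
    rect(w&(Z>20)&(Z<55),lab+' body');rect(w&(Z>62),lab+' bar')
b=win(245,332,145,250)
print(np.histogram(Z[b],bins=range(0,180,8)))
rect(b&(Z>114)&(Z<130),'tray rim');rect(b&(Z>140)&(Z<160),'handle');rect(b&(Z>100),'tray all')
im2=cv2.resize(im[145:300,245:425],None,fx=4,fy=3.8,interpolation=cv2.INTER_CUBIC);cv2.imwrite('pics/crop0.png',im2[...,::-1])
for lab,w,zz in(('flask',win(325,370,100,150),60),('truck',win(415,465,165,205),20),('mush',win(430,470,215,255),30),('game',win(232,262,240,280),12),('carton',win(178,225,165,208),40)):
    rect(w&(Z>zz),lab)
```

```text
table z [0.2 0.8]
red body 1083 c [ 619.  -152.4] med [ 613.4 -149.7] wh [ 92.6 125.2] yaw long 1.681 z [34.5 40.1 44. ]
red bar 95 c [533.7 -59.8] med [ 617. -149.] wh [ 37.4 292.6] yaw long 2.314 z [  67.7   74.3 1252.1]
blue body 1139 c [ 464.3 -167.1] med [ 462.6 -164.4] wh [124.2  92. ] yaw long 1.285 z [35.  40.3 44.5]
blue bar 95 c [450.9 -75.9] med [ 463.  -163.2] wh [ 29.7 228.3] yaw long 1.705 z [  69.    75.2 1252.1]
sb1 body 551 c [379.3 -17. ] med [379.6 -16.8] wh [62. 84.] yaw long 2.539 z [23.3 27.7 48.6]
sb1 bar 8 c [420.9  35.2] med [420.9  35.2] wh [0. 0.] yaw long 0.0 z [1252.1 1252.1 1252.1]
sb2 body 568 c [ 321.4 -147.2] med [ 321.3 -145.3] wh [62.3 84. ] yaw long 2.846 z [23.5 27.7 48.1]
sb2 bar 10 c [420.9  35.2] med [420.9  35.2] wh [0. 0.] yaw long 0.0 z [1252.1 1252.1 1252.1]
(array([2455,    9,   32,   37,   35,   44,    3,    1,    3,    3,    2,
        619, 1574,  926,  705,  433,    2,    2,   92,   56,    0,    0]), array([  0,   8,  16,  24,  32,  40,  48,  56,  64,  72,  80,  88,  96,
       104, 112, 120, 128, 136, 144, 152, 160, 168, 176]))
tray rim 944 c [576.5 128.8] med [567. 147.] wh [166.6 217.6] yaw long 3.05 z [114.5 119.5 124.8]
handle 150 c [571.   83.9] med [571.2  83.9] wh [11.9 99.3] yaw long 3.05 z [146.  151.2 155.2]
tray all 2532 c [560.8 118.2] med [591.4 139.2] wh [190.7 263.4] yaw long 3.05 z [101.  112.5 150.4]
flask 1063 c [663.3  17.7] med [800.5 -48.4] wh [128.7 468.7] yaw long 2.801 z [ 68.6 132.2 158.1]
truck 682 c [ 554.2 -168. ] med [ 616.  -326.7] wh [102.9 475.1] yaw long 1.938 z [26.  34.7 56. ]
mush 670 c [ 427.6 -176.2] med [ 463.2 -330.2] wh [ 82.3 415. ] yaw long 1.798 z [ 68.   91.  104.4]
game 633 c [388.2 169.1] med [398.7 265.7] wh [259.9  91.9] yaw long 1.47 z [19.6 24.3 28.1]
carton 658 c [526.4 236.1] med [620.3 387.4] wh [452.6  59.9] yaw long 1.02 z [ 58.5 104.3 108.9]
```

View pics/crop0.png

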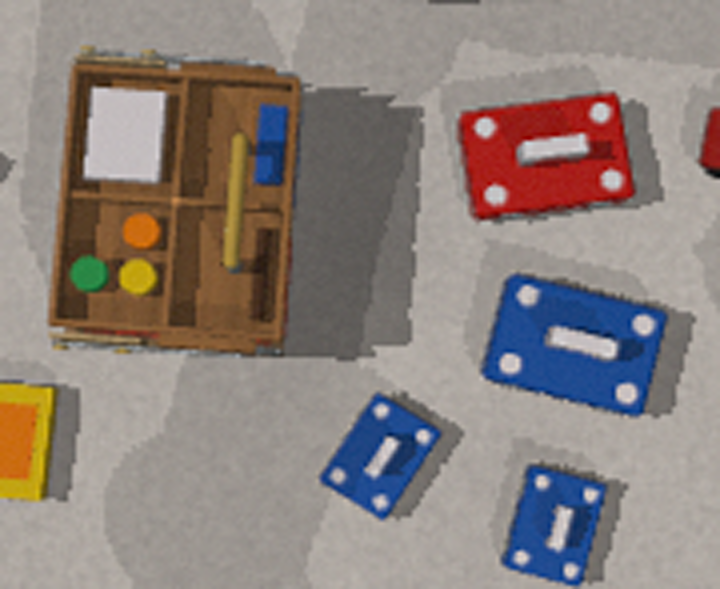

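Crop: the tray's brass handle runs from (240,130) to (233,270). Red case bar is at (553,148), large blue bar at (582,343), with the two smaller blues below. The choices hold: body measures 124x92 and z of about 40 for both cases, against 84x62 for the small blues.

Emit:
arm_command --series '[60,2.7,-2.5,0,5.1,60,5.4,-5.0,0,10.3,60,8.1,-7.6,0,15.4,60,10.9,-10.2,0,20.6,60,13.6,-12.7,0,25.7]'

```text
clock: 0.52
eef_pos: [310.9, -440.1, 230.9]
tool_rot: [-3.141, 0.0, -0.096]
force: [0.4, -0.0, 0.2]
width: 51.0
gripper_force: 0.0
```

```bash
cat >> h.py <<'E'
def go(x,y,z,psi=None):
    "shift in tool axes (cm) and turn (deg) from measured pose to world target"
    s=monitor.read_state();r=s['tool_rot'];p=np.array(s['eef_pos'])
    from scipy.spatial.transform import Rotation as Q
    M=Q.from_euler('xyz',r).as_matrix()
    cur=np.arctan2(M[1,0],M[0,0]); d=M.T@(np.array([x,y,z])-p)/10
    print('shift',np.round(d,2),'turn',None if psi is None else np.round(np.degrees((cur-psi+np.pi)%(2*np.pi)-np.pi),1),'| t',np.round(s['clock'],2),'p',np.round(p,1),'rot',np.round(r,3),'w',np.round(s['width'],1),'F',np.round(s['force'],1),'q',np.round(s['qpos'],2))
E
python3 - <<'E'
from h import *
go(571.2,83.9,200,-0.091)
E
```

```text
shift [ 20.91 -54.64   3.14] turn -0.3 | t 0.52 p [ 310.9 -440.1  230.9] rot [-3.141  0.    -0.096] w 51.0 F [ 0.4 -0.   0.2] q [ 0.79  0.47  0.16  1.83 -0.1   0.84 -0.66]
```

Emit:
arm_command --series '[60,1.4,-3.6,0,0,60,2.8,-7.2,0,0,60,4.2,-10.9,0,0,60,5.6,-14.5,0,0,60,7,-18.2,0,0]'

```text
clock: 0.93
eef_pos: [397.1, -265.6, 231.2]
tool_rot: [-3.142, 0.0, -0.091]
force: [0.0, -0.6, 0.4]
width: 51.3
gripper_force: 0.0
```

Emit:
arm_command --series '[60,1.4,-3.6,0,0,60,2.8,-7.2,0,0,60,4.2,-10.9,0,0,60,5.6,-14.5,0,0,60,7,-18.2,0,0]'

```text
clock: 1.35
eef_pos: [483.3, -90.7, 231.2]
tool_rot: [3.141, 0.0, -0.091]
force: [0.4, -0.9, -0.4]
width: 51.3
gripper_force: 0.0
```

Emit:
arm_command --series '[60,1.4,-3.6,0,0,60,2.8,-7.2,0,0,60,4.2,-10.9,0,0,60,5.6,-14.5,1.5,0,60,7,-18.2,3,0]'

```text
clock: 1.77
eef_pos: [570.0, 83.9, 201.7]
tool_rot: [-3.141, -0.002, -0.091]
force: [-0.1, -0.4, 0.2]
width: 51.3
gripper_force: 0.0
```

Run:
```python
from h import *
go(571.2,83.9,130,-0.091)
im,d=grab('top');P=pts('top',d)
for lab,(u0,u1,v0,v1) in dict(red=(355,408,160,210),blue=(360,418,208,262)).items():
    w=np.zeros(d.shape,bool);w[v0:v1,u0:u1]=1;w&=(P[...,2]>70)&(P[...,2]<80)
    q=P[w][:,:2].astype(np.float32);print(lab,cv2.minAreaRect(q),np.round(q.mean(0),1))
```

```text
shift [ 0.1  -0.01  7.17] turn 0.0 | t 1.77 p [570.   83.9 201.7] rot [-3.141e+00 -2.000e-03 -9.100e-02] w 51.3 F [-0.1 -0.4  0.2] q [-0.26  0.56  0.1   1.77 -0.07  0.82 -1.79]
red ((617.987060546875, -152.30209350585938), (14.29333782196045, 48.35929489135742), 6.21407413482666) [ 618.3 -152.2]
blue ((464.1595764160156, -167.0150604248047), (47.98651885986328, 14.11738395690918), 73.77458190917969) [ 464.2 -166.7]
```

Emit:
arm_command --series '[60,0.1,0,2.5,0,60,0.1,0,5,0,60,0.1,0,6.5,0,60,0.1,0,7.1,0,60,0.1,0,7.1,0]'

```text
clock: 2.23
eef_pos: [568.6, 81.5, 128.9]
tool_rot: [3.141, 0.004, -0.091]
force: [-0.3, -0.0, -0.3]
width: 51.2
gripper_force: 0.0
```

Emit:
arm_command --series '[0,0,0,0,0,0,0,0,0,0,0,0,0,0,0,0,0,0,0,0,0,0,0,0,0]'

```text
clock: 2.65
eef_pos: [571.0, 83.3, 132.0]
tool_rot: [-3.139, -0.003, -0.09]
force: [0.1, 3.6, 4.4]
width: 9.7
gripper_force: 58.6
```

Run:
```python
from h import *
go(571.2,83.9,130,-0.091)
for a in (.2,.4,.6,.8,1.0,1.1,1.2,1.3,1.4,1.5,1.6,1.65,1.68,1.7): print(a,'y',round(-8*(1-np.cos(a)),2),'z',round(-8*np.sin(a),2))
```

```text
shift [ 0.02 -0.06  0.2 ] turn 0.0 | t 2.65 p [571.   83.3 132. ] rot [-3.139e+00 -3.000e-03 -9.000e-02] w 9.7 F [0.1 3.6 4.4] q [-0.25  0.65  0.09  1.82 -0.09  0.67 -1.77]
0.2 y -0.16 z -1.59
0.4 y -0.63 z -3.12
0.6 y -1.4 z -4.52
0.8 y -2.43 z -5.74
1.0 y -3.68 z -6.73
1.1 y -4.37 z -7.13
1.2 y -5.1 z -7.46
1.3 y -5.86 z -7.71
1.4 y -6.64 z -7.88
1.5 y -7.43 z -7.98
1.6 y -8.23 z -8.0
1.65 y -8.63 z -7.97
1.68 y -8.87 z -7.95
1.7 y -9.03 z -7.93
```

Emit:
arm_command --series '[0,0,-0.16,-1.6,0,0,0,-0.63,-3.1,0,0,0,-1.4,-4.5,0,0,0,-2.4,-5.7,0,0,0,-3.7,-6.7,0]'

```text
clock: 3.07
eef_pos: [574.0, 117.3, 197.8]
tool_rot: [3.14, -0.002, -0.092]
force: [4.4, -0.8, -10.8]
width: 9.9
gripper_force: 58.8
```

Emit:
arm_command --series '[0,0,-0.7,-0.4,0,0,0,-1.4,-0.7,0,0,0,-2.2,-1.0,0,0,0,-3.0,-1.1,0,0,0,-3.7,-1.2,0]'

```text
clock: 3.48
eef_pos: [577.7, 154.0, 211.4]
tool_rot: [3.14, -0.002, -0.093]
force: [0.2, -3.2, 9.1]
width: 9.8
gripper_force: 60.9
```

Emit:
arm_command --series '[0,0,-0.8,0,0,0,0,-1.2,0,0,0,0,-1.5,0.05,0,0,0,-1.6,0.1,0,0,0,-1.6,0.1,0]'

```text
clock: 3.9
eef_pos: [579.5, 173.3, 211.2]
tool_rot: [-3.138, -0.004, -0.09]
force: [-0.4, 1.1, 13.1]
width: 9.5
gripper_force: 61.3
```

Emit:
arm_command --series '[60,0,0,0,0,60,0,0,0,0,60,0,0,-1,0,60,0,0,-4.5,0,60,0,0,-8,0]'

```text
clock: 4.32
eef_pos: [576.4, 171.1, 288.1]
tool_rot: [3.14, 0.005, -0.091]
force: [1.2, 0.2, 0.1]
width: 51.3
gripper_force: 0.0
```

Emit:
arm_command --series '[60,0.7,3.4,-0.5,-7,60,1.4,6.8,-1,-14,60,2.1,10.2,-1,-21,60,2.8,13.6,-1,-28,60,3.5,17,-1,-35]'

```text
clock: 4.73
eef_pos: [597.2, -2.5, 299.1]
tool_rot: [-3.141, 0.0, 0.526]
force: [0.7, -0.2, -1.2]
width: 51.3
gripper_force: 0.0
```

Run:
```python
from h import *
go(620.2,-172,130,1.679)
im,d=grab('top');cv2.imwrite('pics/t1.png',im[120:300,200:480,::-1].repeat(2,0).repeat(2,1))
P=pts('top',d);Z=P[...,2];m=np.zeros(Z.shape,bool);m[120:260,200:340]=1;m&=(d>0)&(Z>195)&(Z<260)
print(m.sum(),np.round(np.percentile(Z[m],[5,50,95]),0),cv2.minAreaRect(P[m&(Z<206)][:,:2].astype(np.float32)),cv2.minAreaRect(P[m&(Z>222)&(Z<236)][:,:2].astype(np.float32)))
```

```text
shift [-6.52 15.82 16.9 ] turn -66.0 | t 4.73 p [597.2  -2.5 299.1] rot [-3.141  0.     0.526] w 51.3 F [ 0.7 -0.2 -1.2] q [-0.03  0.48 -0.02  1.58  0.01  1.08 -1.1 ]
1129 [196. 200. 231.] ((585.0181884765625, 218.6967315673828), (167.03472900390625, 200.66770935058594), 84.50957489013672) ((580.0042724609375, 173.79885864257812), (12.10892391204834, 100.08450317382812), 84.0242919921875)
```

View pics/t1.png

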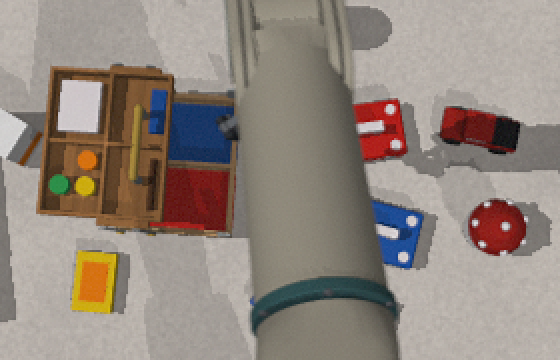

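The tray is up and staying at 1.70. The red bay (200,195) is nearer the robot and the blue bay (200,130) is farther, and the box pose agrees with the earlier estimate. Next is the red case.

Emit:
arm_command --series '[60,-0.7,1.6,0.5,-7,60,-1.4,3.2,1,-14,60,-2,4.8,2,-21,60,-2.7,6.4,3,-28,60,-3.3,7.9,4,-35]'

```text
clock: 5.2
eef_pos: [607.9, -86.9, 258.4]
tool_rot: [-3.141, 0.0, 1.136]
force: [0.2, -0.5, 0.1]
width: 51.4
gripper_force: 0.0
```

Run:
```python
from h import *
go(620.2,-172,130,1.679)
```

```text
shift [-7.19  4.71 12.84] turn -31.1 | t 5.2 p [607.9 -86.9 258.4] rot [-3.141  0.     1.136] w 51.4 F [ 0.2 -0.5  0.1] q [ 0.2   0.55 -0.17  1.59  0.1   1.01 -0.43]
```

Emit:
arm_command --series '[60,-1.4,0.9,2.5,-6.2,60,-2.8,1.9,5,-12.4,60,-4.3,2.8,7.5,-18.7,60,-5.8,3.8,10,-25,60,-7.2,4.7,12.5,-31.1]'

```text
clock: 5.62
eef_pos: [619.9, -172.1, 132.6]
tool_rot: [-3.141, 0.0, 1.678]
force: [-0.2, -0.4, 0.5]
width: 51.4
gripper_force: 0.0
```

Emit:
arm_command --series '[60,0,0,0,0,60,0,0,1,0,60,0,0,2.5,0,60,0,0,2.5,0,60,0,0,2.5,0]'

```text
clock: 6.03
eef_pos: [620.4, -169.3, 109.3]
tool_rot: [3.141, -0.001, 1.674]
force: [0.3, -1.4, -0.3]
width: 51.5
gripper_force: 0.0
```

Run:
```python
from h import *
go(620.2,-172,48,1.679)
```

```text
shift [-0.27 -0.05  6.13] turn -0.3 | t 6.03 p [ 620.4 -169.3  109.3] rot [ 3.141e+00 -1.000e-03  1.674e+00] w 51.5 F [ 0.3 -1.4 -0.3] q [ 0.38  0.77 -0.27  1.64  0.27  0.77  0.09]
```

Emit:
arm_command --series '[60,-0.1,0,1.5,0,60,-0.2,0,3,0,60,-0.2,0,4.5,0,60,-0.2,0,6,0,60,-0.2,0,6,0]'

```text
clock: 6.45
eef_pos: [619.4, -171.9, 47.6]
tool_rot: [-3.139, -0.001, 1.674]
force: [-0.8, -0.9, 0.2]
width: 51.0
gripper_force: 0.0
```

Emit:
arm_command --series '[0,0,0,0,0,0,0,0,0,0,0,0,0,0,0,0,0,0,0,0,0,0,0,0,0]'

```text
clock: 6.87
eef_pos: [621.4, -173.1, 50.4]
tool_rot: [3.139, 0.001, 1.674]
force: [-0.1, 0.7, 6.5]
width: 12.4
gripper_force: 59.5
```

Emit:
arm_command --series '[0,0,0,-1,0,0,0,0,-3,0,0,0,0,-5,0,0,0,0,-5.5,0,0,0,0,-5.5,0]'

```text
clock: 7.28
eef_pos: [621.6, -173.5, 105.6]
tool_rot: [3.138, 0.001, 1.673]
force: [1.0, -0.4, -2.8]
width: 12.9
gripper_force: 58.8
```

Run:
```python
from h import *
# box frame helper
ya=1.476;O=np.array([576.3,128.9]);X=np.array([np.cos(ya),np.sin(ya)]);Y=np.array([-X[1],X[0]])
for x,y in((-160,52),(-29,52),(-160,-52),(-29,-52)): print(x,y,np.round(O+x*X+y*Y,1))
t=O-160*X+52*Y;go(t[0],t[1],105,1.476)
im,d=grab('top');P=pts('top',d);hsv=cv2.cvtColor(im,cv2.COLOR_RGB2HSV)
g,_=grab('scene');cv2.imwrite('pics/s2.png',np.ascontiguousarray(g[120:320,150:450,::-1]).repeat(2,0).repeat(2,1))
```

```text
-160 52 [509.4 -25.5]
-29 52 [521.8 105. ]
-160 -52 [612.9 -35.3]
-29 -52 [625.3  95.1]
shift [15.88 -9.64  0.  ] turn 11.3 | t 7.28 p [ 621.6 -173.5  105.6] rot [3.138e+00 1.000e-03 1.673e+00] w 12.9 F [ 1.  -0.4 -2.8] q [ 0.39  0.78 -0.27  1.64  0.28  0.76  0.09]
```

View pics/s2.png

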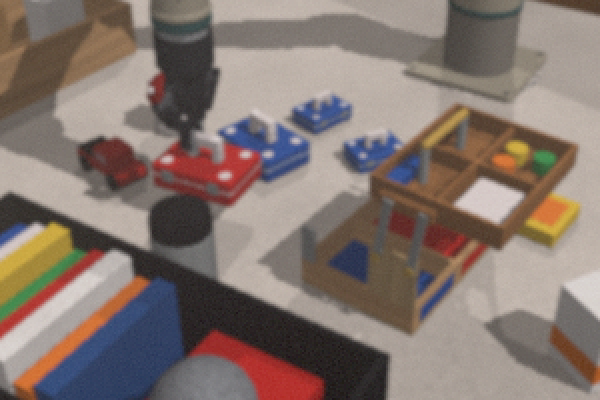

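The red case is lifted and level, held at its front end at (190,150).

Emit:
arm_command --series '[0,3,-1,0,2,0,6,-2.2,0,5,0,9,-3.4,0,8,0,12,-4.6,0,11.3,0,15,-5.8,0,11.3]'

```text
clock: 7.8
eef_pos: [545.2, -28.8, 102.3]
tool_rot: [-3.139, 0.0, 1.474]
force: [0.6, 0.3, -3.1]
width: 12.5
gripper_force: 58.8
```

```bash
cat >> h.py <<'E'
ya=1.476;O=np.array([576.3,128.9]);X=np.array([np.cos(ya),np.sin(ya)]);Y=np.array([-X[1],X[0]])
def gb(x,y,z,psi=1.476):
    s=monitor.read_state();e=np.array(s['eef_pos'])[:2]-O;print('box xy',np.round([e@X,e@Y],1));t=O+x*X+y*Y;go(t[0],t[1],z,psi)
E
python3 - <<'E'
from h import *
gb(-60,52,105)
E
```

```text
box xy [-159.9   16. ]
shift [ 9.98 -3.62 -0.27] turn -0.1 | t 7.8 p [545.2 -28.8 102.3] rot [-3.139  0.     1.474] w 12.5 F [ 0.6  0.3 -3.1] q [ 0.12  0.67 -0.19  1.92  0.21  0.58 -0.3 ]
```

Emit:
arm_command --series '[0,1,-1.8,-0.2,0,0,2,-3.6,-0.2,0,0,5,-3.6,-0.2,0,0,8,-3.6,-0.2,0,0,10,-3.6,-0.2,0]'

```text
clock: 8.22
eef_pos: [519.9, 76.2, 104.6]
tool_rot: [-3.14, -0.001, 1.479]
force: [0.6, 0.5, -2.4]
width: 12.8
gripper_force: 58.8
```

Emit:
arm_command --series '[0,0,0,0,0,0,0,0,0,0,0,0.8,0,0,0,0,1.5,0,0,0,0,1.5,0,0,0]'

```text
clock: 8.63
eef_pos: [522.3, 89.3, 105.3]
tool_rot: [-3.142, -0.001, 1.477]
force: [-0.0, -0.3, -2.9]
width: 12.7
gripper_force: 58.8
```

Run:
```python
from h import *
gb(-30.5,52,75)
```

```text
box xy [-44.5  50. ]
shift [ 1.4  -0.19  3.03] turn 0.1 | t 8.63 p [522.3  89.3 105.3] rot [-3.142e+00 -1.000e-03  1.477e+00] w 12.7 F [-0.  -0.3 -2.9] q [-0.11  0.64 -0.16  1.96  0.19  0.55 -0.5 ]
```

Emit:
arm_command --series '[0,0.5,-0.1,0,0,0,1,-0.2,0,0,0,1.4,-0.2,0,0,0,1.4,-0.2,0,0,0,1.4,-0.2,0,0]'

```text
clock: 9.05
eef_pos: [521.5, 102.4, 105.6]
tool_rot: [3.141, -0.0, 1.477]
force: [0.4, -0.7, -3.1]
width: 12.7
gripper_force: 58.8
```

Emit:
arm_command --series '[0,0,0,0.5,0,0,0,0,1,0,0,0,0,1.5,0,0,0,0,2,0,0,0,0,2.5,0]'

```text
clock: 9.47
eef_pos: [521.3, 101.9, 79.8]
tool_rot: [-3.141, 0.0, 1.476]
force: [0.4, 0.8, -2.9]
width: 12.6
gripper_force: 58.9
```

Run:
```python
from h import *
gb(-30.5,52,56)
im,d=grab('top');g,_=grab('scene');cv2.imwrite('pics/s3.png',cv2.resize(g[170:300,270:430,::-1],None,fx=4.5,fy=4.5,interpolation=cv2.INTER_CUBIC))
```

```text
box xy [-32.1  52.2]
shift [0.16 0.03 2.38] turn 0.0 | t 9.47 p [521.3 101.9  79.8] rot [-3.141  0.     1.476] w 12.6 F [ 0.4  0.8 -2.9] q [-0.15  0.69 -0.14  1.97  0.19  0.49 -0.53]
```

View pics/s3.png

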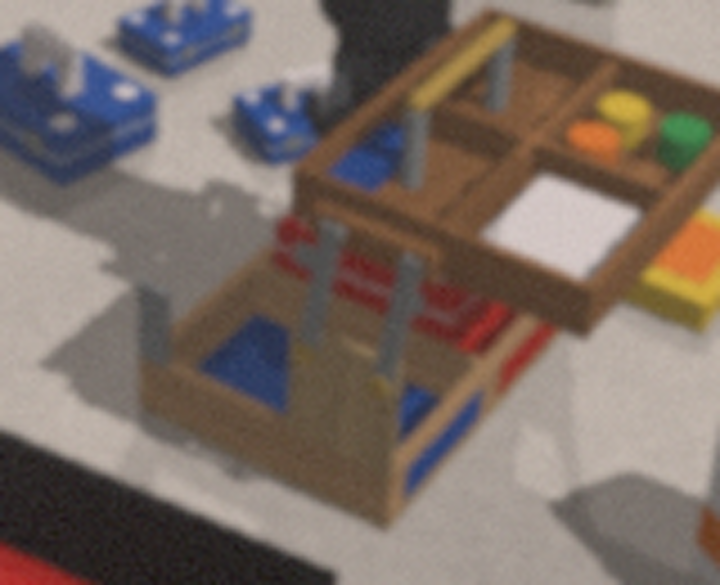

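The red case is entering the red bay (390,280) with no contact forces, and the tray is undisturbed.

Emit:
arm_command --series '[0,0.1,0,0.5,0,0,0.1,0,1,0,0,0.1,0,1.5,0,0,0.1,0,2,0,0,0.1,0,2.2,0]'

```text
clock: 9.98
eef_pos: [521.1, 102.9, 57.7]
tool_rot: [-3.141, 0.001, 1.476]
force: [-0.4, -1.6, -1.8]
width: 12.5
gripper_force: 58.8
```

Emit:
arm_command --series '[0,0,0,0.1,0,0,0,0,0.1,0,45,0,0,0.1,0,45,0,0,0.1,0,45,0,0,0.1,0]'

```text
clock: 10.4
eef_pos: [521.8, 102.9, 57.9]
tool_rot: [3.141, 0.0, 1.476]
force: [-1.1, -2.3, -1.0]
width: 38.5
gripper_force: 0.0
```

Emit:
arm_command --series '[45,0,0,-1,0,45,0,0,-2,0,45,-0.5,0,-4,0,45,-3.5,0,-5,0,45,-7,0,-6,0]'

```text
clock: 10.82
eef_pos: [516.7, 36.4, 120.1]
tool_rot: [3.137, -0.003, 1.483]
force: [0.9, -2.0, -0.1]
width: 38.2
gripper_force: 0.0
```

Run:
```python
from h import *
gb(-120,30,130)
im,d=grab('top');P=pts('top',d);Z=P[...,2];hsv=cv2.cvtColor(im,cv2.COLOR_RGB2HSV)
q=P-np.r_[O,0];bx=q[...,:2]@X;by=q[...,:2]@Y
m=(d>0)&(abs(bx)<100)&(abs(by-52)<48)&(Z>30)&(Z<60)&(hsv[...,1]>130)
print(m.sum(),np.round(np.percentile(Z[m],[5,25,50,75,95]),1),np.round(np.percentile(bx[m],[1,99]),1),np.round(np.percentile(by[m],[1,50,99]),1))
```

```text
box xy [-97.7  50.6]
shift [-2.24  2.05 -0.99] turn 0.4 | t 10.82 p [516.7  36.4 120.1] rot [ 3.137e+00 -3.000e-03  1.483e+00] w 38.2 F [ 0.9 -2.  -0.1] q [ 0.    0.61 -0.18  1.99  0.19  0.56 -0.4 ]
434 [41.8 44.3 46.  47.5 49.8] [-49.4  22.4] [ 9.9 67.3 95.6]
```

Red is seated: top at z 46, y 52.7 in the box frame. Now the blue case.

Run:
```python
from h import *
go(458.3,-187.1,110,1.288)
```

```text
shift [-21.62  -3.59   1.2 ] turn 10.4 | t 10.87 p [515.7  24.5 121.1] rot [3.138 0.005 1.47 ] w 38.6 F [-1.2 -7.5  1.4] q [ 0.01  0.6  -0.17  1.99  0.2   0.56 -0.4 ]
```

Emit:
arm_command --series '[60,-3.5,-0.6,0,2,60,-7,-1.2,0,4,60,-10.5,-1.8,0,6,60,-14,-2.4,0,8,60,-17.5,-3,0,10.4]'

```text
clock: 11.28
eef_pos: [469.0, -139.2, 118.9]
tool_rot: [3.139, -0.0, 1.294]
force: [0.7, -0.0, -0.5]
width: 51.3
gripper_force: 0.0
```

Emit:
arm_command --series '[60,-1,-0.1,0.5,0,60,-2,-0.1,1,0,60,-2.5,-0.1,1.2,0,60,-2.5,-0.1,1.2,0,60,-2.5,-0.1,1.2,0]'

```text
clock: 11.7
eef_pos: [461.5, -160.3, 105.7]
tool_rot: [3.141, -0.001, 1.297]
force: [-0.3, 0.2, 0.2]
width: 51.4
gripper_force: 0.0
```

Run:
```python
from h import *
go(458.3,-187.1,49,1.288)
```

```text
shift [-2.67  0.41  5.66] turn 0.5 | t 11.7 p [ 461.5 -160.3  105.7] rot [ 3.141e+00 -1.000e-03  1.297e+00] w 51.4 F [-0.3  0.2  0.2] q [ 0.39  0.6  -0.16  2.07  0.2   0.48 -0.19]
```

Emit:
arm_command --series '[60,-1.4,0.2,0,0.3,60,-2.7,0.4,0.5,0.5,60,-2.7,0.4,1.5,0.5,60,-2.7,0.4,2,0.5,60,-2.7,0.4,2,0.5]'

```text
clock: 12.12
eef_pos: [456.9, -186.7, 84.3]
tool_rot: [-3.139, -0.001, 1.289]
force: [0.3, 0.7, 0.8]
width: 51.1
gripper_force: 0.0
```

Run:
```python
from h import *
go(458.3,-187.1,49,1.288)
```

```text
shift [-0.    0.15  3.53] turn 0.0 | t 12.12 p [ 456.9 -186.7   84.3] rot [-3.139e+00 -1.000e-03  1.289e+00] w 51.1 F [0.3 0.7 0.8] q [ 0.43  0.65 -0.15  2.07  0.21  0.44 -0.16]
```

Emit:
arm_command --series '[60,0,0.1,1.2,0,60,0,0.1,2.4,0,60,0,0.1,3.5,0,60,0,0.1,3.5,0,60,0,0.1,3.5,0]'

```text
clock: 12.53
eef_pos: [458.3, -187.7, 50.3]
tool_rot: [-3.14, -0.001, 1.288]
force: [0.2, 0.7, 0.3]
width: 51.6
gripper_force: 0.0
```

Emit:
arm_command --series '[0,0,0,0,0,0,0,0,0,0,0,0,0,0,0,0,0,0,0,0,0,0,0,0,0]'

```text
clock: 12.95
eef_pos: [458.5, -189.1, 51.3]
tool_rot: [3.141, 0.0, 1.286]
force: [-1.7, 1.7, 7.1]
width: 12.6
gripper_force: 59.2
```

Emit:
arm_command --series '[0,0,0,-1,0,0,0,0,-3,0,0,0,0,-5,0,0,0,0,-5.5,0,0,0,0,-5.5,0]'

```text
clock: 13.37
eef_pos: [459.4, -189.7, 107.1]
tool_rot: [3.138, 0.0, 1.286]
force: [-0.8, -0.5, -2.9]
width: 12.6
gripper_force: 58.9
```

Run:
```python
from h import *
gb(-160,-52,105)
```

```text
box xy [-328.2   86.3]
shift [19.13 10.4   0.24] turn -10.9 | t 13.37 p [ 459.4 -189.7  107.1] rot [3.138 0.    1.286] w 12.6 F [-0.8 -0.5 -2.9] q [ 0.45  0.61 -0.17  2.05  0.2   0.49 -0.15]
```

Emit:
arm_command --series '[0,3.2,1.8,0,-2,0,6.4,3.6,0,-4,0,9.6,5.3,0,-6,0,12.8,7,0,-8.5,0,16,8.8,0,-10.9]'

```text
clock: 13.78
eef_pos: [587.5, -58.9, 104.2]
tool_rot: [-3.139, 0.0, 1.479]
force: [0.7, -0.2, -2.6]
width: 12.8
gripper_force: 58.9
```

Run:
```python
from h import *
gb(-60,-52,105)
```

```text
box xy [-185.9  -29. ]
shift [12.58  2.34 -0.09] turn 0.1 | t 13.78 p [587.5 -58.9 104.2] rot [-3.139  0.     1.479] w 12.8 F [ 0.7 -0.2 -2.6] q [ 0.18  0.71 -0.2   1.79  0.21  0.66 -0.24]
```

Emit:
arm_command --series '[0,1.5,1.3,0,0,0,4,2,0,0,0,7,2.1,0,0,0,10,2.1,0,0,0,12.3,2.1,0,0]'

```text
clock: 14.2
eef_pos: [619.3, 63.4, 103.8]
tool_rot: [-3.139, -0.001, 1.478]
force: [0.2, 1.0, -2.5]
width: 12.8
gripper_force: 58.9
```

Emit:
arm_command --series '[0,0,0,0,0,0,0,0,0,0,0,0.7,0,0,0,0,1.2,0,0,0,0,1.2,0,0,0]'

```text
clock: 14.62
eef_pos: [621.2, 72.9, 105.2]
tool_rot: [-3.141, -0.001, 1.477]
force: [-0.3, 0.8, -2.5]
width: 12.7
gripper_force: 58.9
```

Run:
```python
from h import *
gb(-32,-52,80)
```

```text
box xy [-51.5 -50. ]
shift [1.95 0.2  2.52] turn 0.0 | t 14.62 p [621.2  72.9 105.2] rot [-3.141e+00 -1.000e-03  1.477e+00] w 12.7 F [-0.3  0.8 -2.5] q [-0.05  0.75 -0.18  1.69  0.19  0.72 -0.42]
```

Emit:
arm_command --series '[0,0.6,0.1,0,0,0,1.2,0.2,0,0,0,1.8,0.2,0,0,0,1.9,0.2,0,0,0,1.9,0.2,0,0]'

```text
clock: 15.03
eef_pos: [625.1, 92.1, 105.6]
tool_rot: [3.142, -0.001, 1.478]
force: [0.1, 0.3, -3.3]
width: 12.6
gripper_force: 58.9
```

Emit:
arm_command --series '[0,0,0,0.5,0,0,0,0,1,0,0,0,0,1.5,0,0,0,0,2,0,0,0,0,2.5,0]'

```text
clock: 15.45
eef_pos: [624.8, 90.5, 79.7]
tool_rot: [-3.141, 0.0, 1.476]
force: [0.8, 0.2, -3.0]
width: 12.6
gripper_force: 59.0
```

Run:
```python
from h import *
gb(-32,-52,58)
```

```text
box xy [-33.6 -51.9]
shift [0.16 0.01 2.17] turn 0.0 | t 15.45 p [624.8  90.5  79.7] rot [-3.141  0.     1.476] w 12.6 F [ 0.8  0.2 -3. ] q [-0.09  0.79 -0.17  1.69  0.19  0.68 -0.45]
```

Emit:
arm_command --series '[0,0.1,0,0.5,0,0,0.1,0,1,0,0,0.1,0,1.5,0,0,0.1,0,2,0,0,0.1,0,2.2,0]'

```text
clock: 15.87
eef_pos: [624.7, 91.8, 57.6]
tool_rot: [-3.14, 0.0, 1.477]
force: [-0.2, 0.3, -1.7]
width: 12.6
gripper_force: 59.1
```

Emit:
arm_command --series '[0,0,0,0.1,0,0,0,0,0.1,0,45,0,0,0.1,0,45,0,0,0.1,0,45,0,0,0.1,0]'

```text
clock: 16.28
eef_pos: [625.9, 92.1, 58.1]
tool_rot: [3.14, -0.001, 1.476]
force: [0.0, -0.3, -0.2]
width: 38.2
gripper_force: 0.0
```

Emit:
arm_command --series '[45,0,0,-1,0,45,0,0,-2,0,45,-0.5,0,-4,0,45,-3.5,0,-5,0,45,-7,0,-6,0]'

```text
clock: 16.7
eef_pos: [619.9, 25.6, 120.1]
tool_rot: [3.138, -0.003, 1.483]
force: [0.8, -1.0, 0.1]
width: 38.0
gripper_force: 0.0
```

Emit:
arm_command --series '[60,-1.5,0,-2,0,60,-3.5,0,-4,0,60,-4,0,-7,0,60,-4,-1,-11,0,60,-4,-2,-15,0]'

```text
clock: 17.12
eef_pos: [594.4, -16.8, 269.8]
tool_rot: [3.141, 0.0, 1.475]
force: [1.6, 0.5, 1.8]
width: 51.0
gripper_force: 0.0
```

Run:
```python
from h import *
go(579.9,173.5,290,-0.091)
im,d=grab('top');P=pts('top',d);Z=P[...,2];hsv=cv2.cvtColor(im,cv2.COLOR_RGB2HSV)
q=P-np.r_[O,0];bx=q[...,:2]@X;by=q[...,:2]@Y
for yc in(52,-52):
    m=(d>0)&(abs(bx)<100)&(abs(by-yc)<48)&(Z>30)&(Z<60)&(hsv[...,1]>130)
    print(yc,m.sum(),np.round(np.percentile(Z[m],[5,25,50,75,95]),1),np.round(np.percentile(bx[m],[1,99]),1),np.round(np.percentile(by[m],[1,50,99]),1))
cv2.imwrite('pics/t4.png',cv2.resize(im[130:260,200:360,::-1],None,fx=4,fy=4))
```

```text
shift [18.8  -3.26 -2.02] turn 89.7 | t 17.12 p [594.4 -16.8 269.8] rot [3.141 0.    1.475] w 51.0 F [1.6 0.5 1.8] q [ 0.13  0.52 -0.24  1.63  0.14  1.02 -0.24]
52 750 [40.2 44.1 46.1 47.6 49.8] [-83.5  20.3] [ 8.7 56.4 95.3]
-52 670 [41.6 44.2 45.9 47.5 49.8] [-71.7  19.1] [-94.1 -45.8  -9.1]
```

View pics/t4.png

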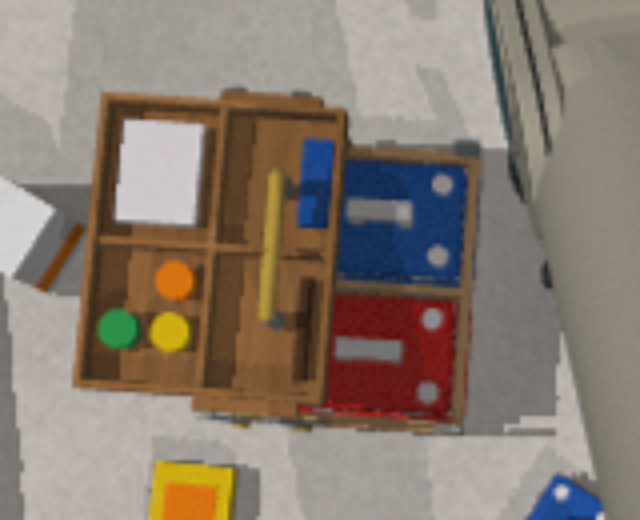

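Both cases sit flat in their bays: blue at (400,220), red at (390,355), tops at z 46. The tray is still up with its handle at (270,245). Now I regrasp it.

Emit:
arm_command --series '[60,0,0,-0.5,7,60,0,0,-1,14,60,0,0,-2,21,60,0,0,-2,28,60,0,0,-2,35]'

```text
clock: 17.58
eef_pos: [595.5, -15.5, 289.6]
tool_rot: [3.139, -0.002, 0.86]
force: [-0.8, -0.4, 0.2]
width: 51.6
gripper_force: 0.0
```

Emit:
arm_command --series '[60,0,0,0,7,60,0,0,0,14,60,0,0,0,21,60,0,0,0,28,60,0,0,0,35]'

```text
clock: 18.0
eef_pos: [595.1, -15.5, 288.8]
tool_rot: [3.142, -0.002, 0.249]
force: [0.3, 0.5, -0.7]
width: 51.3
gripper_force: 0.0
```

Emit:
arm_command --series '[60,0,0,0,7,60,0,0,0,14,60,0,0,0,19.7,60,0,0,0,19.7,60,0,0,0,19.7]'

```text
clock: 18.42
eef_pos: [595.0, -15.4, 288.4]
tool_rot: [-3.141, -0.001, -0.086]
force: [0.0, 0.1, -0.7]
width: 51.2
gripper_force: 0.0
```

Run:
```python
from h import *
go(579.9,173.5,290,-0.091)
```

```text
shift [ -3.13 -18.69  -0.16] turn 0.3 | t 18.42 p [595.  -15.4 288.4] rot [-3.141e+00 -1.000e-03 -8.600e-02] w 51.2 F [ 0.   0.1 -0.7] q [-0.13  0.49  0.17  1.61 -0.09  1.05 -1.59]
```

Emit:
arm_command --series '[60,-0.8,-4,0,0.3,60,-1.6,-8,0,0.3,60,-2.4,-12,0,0.3,60,-3.1,-16,0,0.3,60,-3.1,-18.7,0,0.3]'

```text
clock: 18.83
eef_pos: [578.9, 178.8, 288.1]
tool_rot: [-3.138, 0.001, -0.087]
force: [0.0, 1.1, -0.9]
width: 51.4
gripper_force: 0.0
```

Emit:
arm_command --series '[60,0,0,0,0,60,0,0,0,0,60,0,0,1,0,60,0,0,2,0,60,0,0,2,0]'

```text
clock: 19.25
eef_pos: [579.3, 171.0, 265.0]
tool_rot: [3.139, 0.004, -0.096]
force: [-0.6, -0.6, -0.5]
width: 51.5
gripper_force: 0.0
```

Run:
```python
from h import *
go(579.9,173.5,211,-0.091)
```

```text
shift [ 0.05 -0.27  5.4 ] turn -0.3 | t 19.25 p [579.3 171.  265. ] rot [ 3.139  0.004 -0.096] w 51.5 F [-0.6 -0.6 -0.5] q [-0.43  0.53  0.15  1.61 -0.09  1.01 -1.92]
```

Emit:
arm_command --series '[60,0,0,1.5,0,60,0,0,3,0,60,0,0,4.5,0,60,0,0,5.4,0,60,0,0,5.4,0]'

```text
clock: 19.67
eef_pos: [579.3, 171.9, 211.3]
tool_rot: [3.14, 0.004, -0.095]
force: [0.1, 0.1, -0.3]
width: 51.4
gripper_force: 0.0
```

Emit:
arm_command --series '[60,0,0,0,0,0,0,0,0,0,0,0,0,0,0,0,0,0,0,0,0,0,0,0,0]'

```text
clock: 20.08
eef_pos: [581.1, 173.1, 214.5]
tool_rot: [-3.141, -0.001, -0.094]
force: [0.4, -0.9, 2.4]
width: 9.6
gripper_force: 58.5
```

Emit:
arm_command --series '[0,0,0,0,0,0,0,0,0,0,0,0,0,0,0,0,0,0,0,0,0,0,0,0,0]'

```text
clock: 20.5
eef_pos: [581.1, 173.1, 214.5]
tool_rot: [-3.141, -0.001, -0.094]
force: [-0.5, -2.0, 6.0]
width: 9.5
gripper_force: 58.6
```

Run:
```python
from h import *
go(579.9,173.5,211,-0.091)
for a in 1.7-np.arange(0,18)*.1: print(round(a,2),'y',round(8*(np.cos(a)*-1+np.cos(1.7))*-1,2),'z',round(8*(np.sin(1.7)-np.sin(a)),2))
```

```text
shift [-0.13 -0.03  0.35] turn -0.2 | t 20.5 p [581.1 173.1 214.5] rot [-3.141e+00 -1.000e-03 -9.400e-02] w 9.5 F [-0.5 -2.   6. ] q [-0.42  0.59  0.14  1.67 -0.1   0.89 -1.91]
1.7 y -0.0 z 0.0
1.6 y 0.8 z -0.06
1.5 y 1.6 z -0.05
1.4 y 2.39 z 0.05
1.3 y 3.17 z 0.22
1.2 y 3.93 z 0.48
1.1 y 4.66 z 0.8
1.0 y 5.35 z 1.2
0.9 y 6.0 z 1.67
0.8 y 6.6 z 2.19
0.7 y 7.15 z 2.78
0.6 y 7.63 z 3.42
0.5 y 8.05 z 4.1
0.4 y 8.4 z 4.82
0.3 y 8.67 z 5.57
0.2 y 8.87 z 6.34
0.1 y 8.99 z 7.13
-0.0 y 9.03 z 7.93
```

Emit:
arm_command --series '[0,0,0.8,0,0,0,0,1.6,0,0,0,0,2.4,0,0,0,0,3.2,0.2,0,0,0,3.9,0.5,0]'

```text
clock: 20.92
eef_pos: [577.3, 132.9, 209.3]
tool_rot: [3.141, -0.001, -0.095]
force: [-1.1, -2.4, 6.8]
width: 10.1
gripper_force: 59.6
```

Emit:
arm_command --series '[0,0,0.7,0.3,0,0,0,1.4,0.7,0,0,0,2.1,1.2,0,0,0,2.7,1.7,0,0,0,3.2,2.3,0]'

```text
clock: 21.33
eef_pos: [574.1, 100.4, 184.8]
tool_rot: [3.14, -0.0, -0.095]
force: [1.5, -4.7, 0.3]
width: 9.6
gripper_force: 59.1
```

Run:
```python
from h import *
go(571.2,83.3,132,-0.091)
```

```text
shift [-0.13  1.72  5.28] turn -0.3 | t 21.33 p [574.1 100.4 184.8] rot [ 3.14  -0.    -0.095] w 9.6 F [ 1.5 -4.7  0.3] q [-0.31  0.59  0.13  1.76 -0.1   0.8  -1.79]
```

Emit:
arm_command --series '[0,0,0.5,0.6,0,0,0,0.9,1.3,0,0,0,1.2,2,0,0,0,1.5,2.8,0,0,0,1.7,3.5,0]'

```text
clock: 21.75
eef_pos: [572.5, 84.5, 149.1]
tool_rot: [3.141, -0.0, -0.095]
force: [2.0, -2.8, -2.9]
width: 9.6
gripper_force: 58.6
```

Emit:
arm_command --series '[0,0,0.05,0.5,0,0,0,0.1,0.9,0,0,0,0.15,1.3,0,0,0,0.15,1.6,0,0,0,0.15,1.8,0]'

```text
clock: 22.17
eef_pos: [572.7, 83.2, 134.5]
tool_rot: [3.141, -0.001, -0.095]
force: [-7.3, -5.4, 35.6]
width: 9.5
gripper_force: 62.6
```

Emit:
arm_command --series '[0,0,0,0,0,0,0,0,0,0,0,0,0,0,0,0,0,0,0,0,0,0,0,0,0]'

```text
clock: 22.58
eef_pos: [572.7, 83.3, 134.8]
tool_rot: [3.141, -0.002, -0.095]
force: [-5.0, -5.5, 21.1]
width: 9.3
gripper_force: 61.2
```

Run:
```python
from h import *
go(571.2,83.3,132,-0.091)
im,d=grab('top');P=pts('top',d);Z=P[...,2]
q=P-np.r_[O,0];bx=q[...,:2]@X;by=q[...,:2]@Y
m=(d>0)&(abs(by)<95)&(abs(bx)<260)&(Z>80)&(Z<128)
print(np.round(np.percentile(bx[m],[1,99]),1),np.round(np.percentile(Z[m],[5,50,95]),1))
cv2.imwrite('pics/t5.png',cv2.resize(im[130:260,200:360,::-1],None,fx=4,fy=4))
```

```text
shift [-0.15  0.01  0.28] turn -0.2 | t 22.58 p [572.7  83.3 134.8] rot [ 3.141e+00 -2.000e-03 -9.500e-02] w 9.3 F [-5.  -5.5 21.1] q [-0.27  0.65  0.12  1.82 -0.11  0.68 -1.75]
[-80.1 258.9] [ 93.6 104.4 122.8]
```

View pics/t5.png

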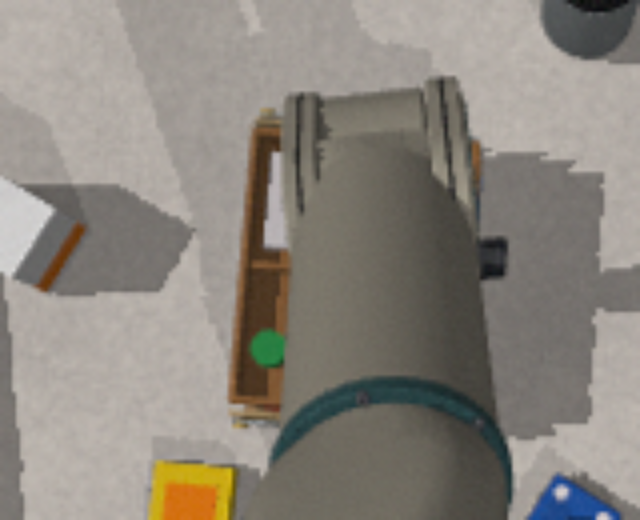

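Tray shut: back rim at its original place (240,270), and the 21 N upward push shows it resting on the stop. Release and retreat.

Emit:
arm_command --series '[0,0,0,-0.1,0,60,0,0,-0.1,0,60,0,0,-0.1,0,60,0,0,-0.1,0,60,0,0,-0.1,0]'

```text
clock: 23.05
eef_pos: [571.6, 85.4, 132.8]
tool_rot: [-3.141, 0.001, -0.093]
force: [-0.3, 0.4, -0.2]
width: 51.5
gripper_force: 0.0
```

Emit:
arm_command --series '[60,0,0,-1,0,60,0,0,-3,0,60,0,0,-6,0,60,0,0,-9,0,60,0,0,-12,0]'

```text
clock: 23.47
eef_pos: [571.9, 84.5, 255.2]
tool_rot: [-3.141, 0.001, -0.094]
force: [0.6, 0.3, -0.7]
width: 51.3
gripper_force: 0.0
```

Emit:
arm_command --series '[60,0,3.5,-1,0,60,0,7,-1,0,60,0,10.5,-1,0,60,0,14,-1,0,60,0,17.5,-1,0]'

```text
clock: 23.88
eef_pos: [555.4, -91.1, 264.3]
tool_rot: [-3.141, -0.001, -0.094]
force: [1.4, -0.6, 0.6]
width: 51.2
gripper_force: 0.0
```

Run:
```python
from h import *
im,d=grab('top');P=pts('top',d);Z=P[...,2]
m=np.zeros(Z.shape,bool);m[140:255,240:335]=1;m&=(d>0)&(Z>140)&(Z<165)
r=cv2.minAreaRect(P[m][:,:2].astype(np.float32));print(m.sum(),r,np.median(Z[m]))
s=monitor.read_state();print(s['clock'],s['force'],s['eef_pos'])
```

```text
150 ((570.9111328125, 83.71939086914062), (12.040196418762207, 98.48417663574219), 84.94117736816406) 151.1384366945402
23.9333 [-0.68225201 -6.90857309  0.43748666] [ 553.96978245 -101.37789859  264.55460175]
```

The handle is back at its starting position (570.9, 83.7, top at z 151), so the tray is shut. Handing in.

```bash
python3 -c "
from cell import workorder;print(workorder.finish_job())"
```

```text
the job is handed in; nothing more can be done
None
```

I handed the job in at about 24 s: the red and blue cases stand flat in their own bays, the tray was lowered by hand and is shut, and the gripper touches nothing; no bystander contact was seen, but I did not re-measure the other prizes, and the hand-in returned no verdict.

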